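# Fetch the cone packet from under the kiln shelf with the reacher

### The job

A packet of pyrometric cones has slid in under the low kiln shelf that carries the drying ware, where no hand fits. Take the trigger reacher by its grip, slide its open jaws in round the packet, squeeze the trigger until both jaws hold the packet firmly but gently (the cones inside are brittle), and draw it out, still held in the jaws, until it lies wholly clear in front of the shelf. Then let the packet go and let go of the reacher, without touching the packet by hand or disturbing the tumbler, the stamp and the tile beside the work.

Things in the scene. Friction and masses are not known exactly. Their poses are not given: they have to be found in the camera images.
- kiln_shelf: Fixed low shelf: pale slab 200 deep x 300 wide x 16 mm, underside 60 mm above the table, on four 26 mm props (34 at the top) at its corners, 222 mm clear between the front two; cups and a tile are fixed on top. Origin: middle of its front edge, at table level; x points in under the slab, square to the front edge (slab: x 0..200, y -150..150 mm), z up. Open table in front (negative x).
- packet_center (a point): Centre of the loose cardboard packet of cones lying flat under the shelf, 58 x 85 x 26 mm (its own x, y, z), about 0.2 kg. Its 85 mm length (its y) runs roughly in the direction of the shelf's x, so the jaws take its long sides, 58 mm apart. More than about 20 N from a jaw breaks the cones; 4 N or more a jaw is a firm hold.
- packet: The same packet; origin at the centre of its underside.
- reacher_grip (a point): Where the reacher is gripped: 75 mm above its underside, midway between the outer faces of fixed grip and released trigger; axes as the reacher. Fixed grip: black rear post, outer face 31 mm behind this point; trigger: grey front post, outer face 31 mm ahead. Both 26 mm wide, tops 100 mm up. Pinch both from above, fingers closing along the reacher's x: 62 mm over the two when released.
- reacher: Loose trigger reacher, 0.5 kg (mostly at the grip), standing on a 110 x 64 mm foot plate under the grip and a skid under the head; slides along the table while held. Origin under the grip at table level, x from grip to jaws, z up. Foot: x -59..51 mm; shaft 16 mm thick, 18 mm up; 92 mm wide head, front at x 217 mm; jaw tips at x 280 mm. Nothing ahead of the trigger is higher than 30 mm.
- reacher_mouth (a point): Point fixed to the reacher's head, midway between the jaws' pads, 260 mm ahead of the reacher's origin and 17 mm up. Axes as the reacher.
- trigger (a joint): Trigger travel in m: 0 released, to 0.027 as it is squeezed back towards the fixed grip. A spring opens it again with 10 N at 0, 12.5 N at 0.025. It closes both jaws together; they meet the packet anywhere between 0.014 and 0.025, depending on how the pad screws are set (feel for it). Beyond the spring, each jaw then presses with 0.55 to 0.75 of the extra force on the trigger.
- jaw_left: Left jaw: 82 x 8 x 20 mm aluminium finger hinged 39.5 mm left of the reacher's middle plane, 205 mm ahead of its origin (jaw origin on the hinge). Its 18 mm long rubber pad, 55 mm ahead of the hinge, sits on a set screw that holds its face anywhere from 3 to 10 mm off the jaw's inner face, different each time on each jaw. Released, the jaws splay 0.30 rad outwards; parallel at trigger 0.020.
- jaw_right: Right jaw, the mirror of the left one.
- tumbler: Green ceramic tumbler, 65 mm across, 84 mm high, standing between the robot and the shelf, to the right; leave it alone. Origin at the centre of its base.
- stamp: Bisque clay stamp, 23 mm across, 50 mm high, standing to the left of the shelf, farther out than the reacher; leave it alone. Origin at the centre of its base.
- tile: Glaze test tile, 56 x 41 x 9 mm, lying flat to the left of the shelf, farther out than the reacher; leave it alone. Origin at the centre of its underside.

How it is judged (in metres and radians):
On the way, in this order (a step that is already met when the one before it is completed fails the run):
1. under the shelf, both jaws press on the packet with at least 3 N each (contact force between each of jaw_left, jaw_right and packet above 3 N and x of packet_center in the frame of kiln_shelf above 0.03 m), for 0.2 s.
2. still held between both jaws, the packet comes out from under the shelf (contact force between each of jaw_left, jaw_right and packet above 1 N and x of packet_center in the frame of kiln_shelf below -0.05 m), for 0.1 s.
At the end, for the whole second after the job is handed in: The packet lies flat and still on the table, its centre at least 50 mm in front of the shelf's front edge, no longer pressed by the jaws (under 1 N each, trigger sprung back below 15 mm of travel); the reacher stands at rest on the table, released (x of packet_center in the frame of kiln_shelf below -0.05 m and height (world z) of packet_center below 0.02 m and angle between packet's own z axis and vertical below 0.1 rad and linear speed of each of packet, reacher below 0.02 m/s and contact force between each of jaw_left, jaw_right and packet below 1 N and value of joint trigger below 0.015 m and angle between reacher's own z axis and vertical below 0.15 rad); the robot touches nothing.
It fails at once if a jaw presses the packet with more than 20 N (contact force between any of jaw_left, jaw_right and packet above 20 N).
It fails at once if the robot touches the packet itself (contact force between any of the fingers, the arm and packet above 0.5 N).
It fails at once if the packet is tipped up (angle between packet's own z axis and vertical above 0.5 rad).
It fails at once if the tumbler, the stamp or the tile is moved by more than 15 mm (distance of any of tumbler, stamp, tile from where it was at the start of the episode above 0.015 m).
It also fails if it takes over 45 s, if anything falls off the work surface, if the arm or the gripper's body presses on something with over 40 N, if the wrist force passes 120 N, or if a joint passes its speed limit or range.

### The arm

A 6-joint arm with a two-finger parallel gripper is mounted at the origin on a cart in front of the work surface, level with it; the furniture and walls round the work are solid. World frame = base frame: x ahead of the robot, y to its left, z up, the work surface at z = 0. Lengths are in mm, angles in rad, forces in N, time in s.
With the tool pointing down it reaches from about 350 to 875 mm from the base axis. Payload 4.2 kg.
Tool frame: the origin (TCP) lies on the mounting face of the last link; the fingertips stand 173 mm ahead of it and the grasp point (between the pads) lies 155 mm ahead of it; z points along the fingers, y is the direction in which the jaws open and shut (so a half turn about z gives the same grasp; the last joint's range is limited). The gripper opens to 85 mm and grips with 20 to 120 N. Pads are 22 mm wide; open, the fingers measure 114 mm over their backs; the gripper's body (76 mm by 85 mm) begins 54 mm behind the grasp point. The pads swing forward as they close: fully open they stand 13 mm farther back than shut.
Start: joints at [-1.066, 0.385, 0.008, 0, -1.194, -0.259], TCP at [152.1, -606.189, 404.712] pointing down, gripper open.
Joint ranges: [-3.14, 3.14], [-1.21, 2.06], [-1.07, 1.41], [-3.16, 2.05], [-2.99, -0.16], [-3.1, 3.1]. Speed limits (rad/s): [2.79, 2.79, 3.14, 3.14, 3.14, 3.14].

### API

Orientations are given as a unit quaternion [x, y, z, w].
In Python, from bench import arm gives the robot as it stands. The module is installed in compiled form; this text tells all that it offers.
- The arm moves only by the tool play_rows, never from a script. Its argument "moves" is a list of rows, each a list of 3 entries, a list of its own where there are three numbers: the shift along the world's x, y, z in units of 30 cm (1.0 is 30 cm), then the turn about the world's z in units of 30 degrees (1.0 is 30 degrees), then the gripper's target within -1 to 1 (shut at 1, half-way at 0, fully open at -1). In form: [[[x, y, z], turn, jaw], ...]. A call has 1 to 12 rows; each row is the pose to reach, as a shift and turn from the pose measured when the call began; what a row does not reach only later rows make up. A row lasts 1/8 s, in which the tool goes at most 62.5 mm and 10.7 degrees, less where a joint would pass 70% of its speed; a pose out of reach is approached as far as the arm can. A call with a number of a shift or a turn outside -1 to 1 is refused whole. A call with a gripper value outside its range is refused whole. The fingers move at their own pace and stop on an object; the grip force is fixed at half the most. Time passes only in rows, so rows that repeat a pose let the fingers close. It gives the time, the measured TCP pose, the force and the opening at its end, in the units of the state.
- arm.read_state(): the state, without advancing time (a new reading comes with each control period).
- arm.get_image(name): name is "scene" or "side" or "wrist"; returns a dict with "pixels" (400x640x3 uint8, red, green, blue), "vfov" (degrees; the focal length in pixels is half the picture's height over the tangent of half this angle, whatever the lens; pixels are square), "cx", "cy" (the principal point, pixels), "xyz" and "rotation" of the camera in the world. Camera axes: x right, y up, looking along -z (the intrinsics and any distortion apply to the point x, -y, -z); pixel columns grow to the right and rows downward; lengths in mm; the calibration is good to about 2 mm. A picture is of the moment at which its call begins. There is no depth.
- arm.job_done(): hands the job in, once; it reports no verdict.
Trained networks look in a picture, given as the dict that the camera call returned (one of the last four; its "shot" number tells which), for a name from the list of things; names that differ only in an ending like _2 or _b are one class to them, and where a whole thing is asked for, a point or a joint stands for the part that bears it (a point fixed in the world has none). Each returns a list of dicts, best first, with "conf" (0 to 1); they miss things now and then, are a little off and sometimes report something else, mostly with a low value. They report only what shows in the picture. A call takes as long as a camera call.
- arm.look_for(name, picture): "centre" ([x, y, z] in mm, in world coordinates, good to about 4 mm: the middle of the surface that is visible of it).
The state is a dict: "clock": time; "joints": joint angles; "joint_vel": joint speeds; "joint_efforts": joint torques, N m; "position": TCP position; "ee_rot": TCP orientation; "contact_force": force on the tool from outside, world axes, zero at the start; "wrist_torque": the same for the moment, N m; "gripper_width": finger opening in mm.
Only numpy, scipy, OpenCV 4.12 (cv2) and the standard library are available. Lean on these libraries where they do the work, as an engineer would, in place of code of your own. Each camera call takes 0.05 s, during which the arm holds its last target.

## Working session

There is one attempt and no reset: what is moved stays moved. The work goes in short steps, Python scripts to look and compute and a tool call to move; the robot and the scene stay as the last step left them, time stands still between calls to the robot, and variables do not carry over. Pictures are saved under pics/ and viewed, and the job is handed in when it is done.

Besides the shell and the picture viewer there is one more tool, called as name(argument=value, ...), one argument or row to a line, values as JSON. play_rows: Moves the arm, as the interface text tells. Shifts and turns lie within -1 to 1; 1 stands for 30 cm of shift or 30 degrees of turn. Its arguments: {"type":"object","properties":{"moves":{"type":"array"}},"required":["moves"]}

```bash
mkdir -p pics && python3 - <<'E'
from bench import arm
import cv2
s=arm.read_state(); print(s)
for n in ["scene","side","wrist"]:
    p=arm.get_image(n); cv2.imwrite(f"pics/a_{n}.png",p["pixels"][:,:,::-1])
    print(n,p["vfov"],p["cx"],p["cy"],p["xyz"],p["rotation"],[k for k in p])
    for t in ["kiln_shelf","packet","reacher","reacher_grip","trigger","reacher_mouth","jaw_left","jaw_right","tumbler","stamp","tile"]:
        r=arm.look_for(t,p); print(t,[( [round(v) for v in d["centre"]],round(d["conf"],2)) for d in r[:2]])
print(arm.read_state()["clock"])
E
```

```text
{'clock': 0.0, 'joints': array([-1.06641701e+00,  3.85589794e-01,  6.59203314e-03, -5.08521744e-04,
       -1.19397809e+00, -2.58600423e-01]), 'joint_vel': array([ 0.00247237,  0.0005016 , -0.00064121, -0.00021356, -0.00012838,
        0.00137012]), 'joint_efforts': array([-2.58975870e-04, -3.92289162e+01,  1.88401669e+01,  4.18628186e+00,
       -4.50529173e-03,  8.18956039e-06]), 'position': array([ 152.05593562, -606.00878824,  403.58644334]), 'ee_rot': array([-1.22487184e-01,  9.92469469e-01,  1.09940092e-03, -1.86390545e-04]), 'contact_force': array([ 0.32254436, -0.34095721, -0.09614037]), 'wrist_torque': array([-0.03584857, -0.02740711,  0.0205026 ]), 'gripper_width': 85.36035979183853}
scene 52.24150096236815 323.1204463335867 197.96219841449582 [-69.89399586 569.45985568 800.23930364] [-0.17766035  0.37534707  0.83194736 -0.36798772] ['pixels', 'vfov', 'cx', 'cy', 'xyz', 'rotation', 'shot']
kiln_shelf [([646, -151, 77], 0.66)]
packet []
reacher [([519, 4, 20], 0.63), ([455, 222, 28], 0.58)]
reacher_grip [([453, 225, 23], 0.66)]
trigger []
reacher_mouth []
jaw_left [([457, 22
[... 422 characters left out ...]
acher [([470, 232, 28], 0.69)]
reacher_grip [([469, 233, 25], 0.89)]
trigger [([466, 228, 85], 0.52)]
reacher_mouth [([467, 230, 22], 0.92)]
jaw_left [([620, 52, 21], 0.59)]
jaw_right [([525, -4, 28], 0.56)]
tumbler [([391, -201, 54], 0.66)]
stamp [([747, 169, 24], 0.48)]
tile [([701, 287, 10], 0.81), ([390, -205, 56], 0.31)]
wrist 69.52970732924696 316.45603931929406 197.54004350453138 [  83.40367379 -623.05137929  374.07598361] [-0.08627868 -0.10973593  0.78062345  0.60921347] ['pixels', 'vfov', 'cx', 'cy', 'xyz', 'rotation', 'shot']
kiln_shelf []
packet []
reacher []
reacher_grip []
trigger []
reacher_mouth []
jaw_left []
jaw_right []
tumbler [([391, -248, 29], 0.66)]
stamp []
tile []
1.8
```

View pics/a_scene.png

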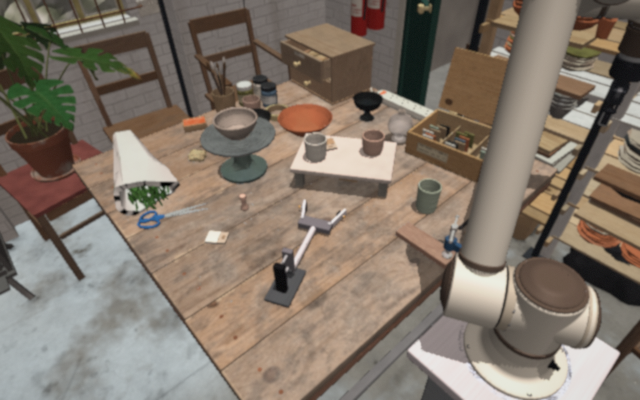

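View pics/a_side.png

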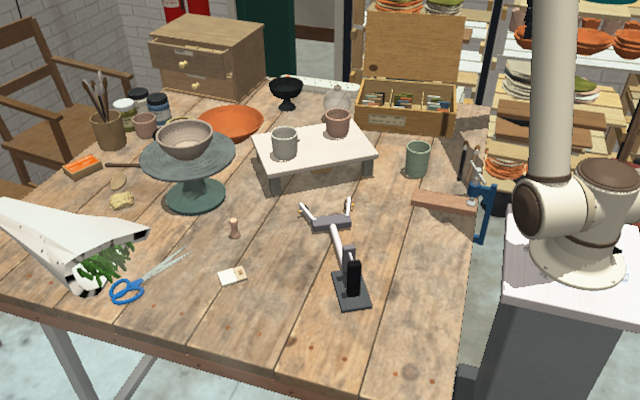

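View pics/a_wrist.png

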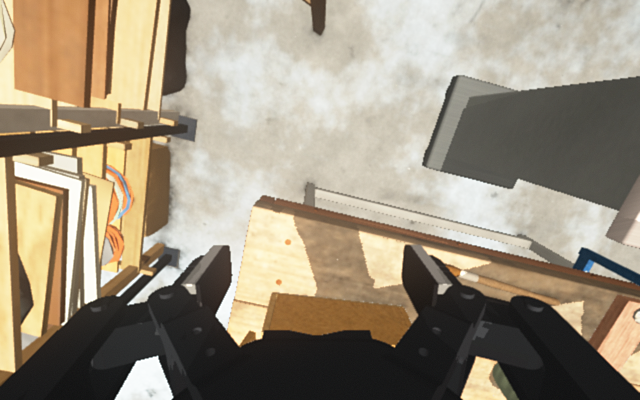

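```bash
cat > h.py <<'E'
import numpy as np, cv2
from scipy.spatial.transform import Rotation as R
C={"scene":dict(vfov=52.24150096,cx=323.12,cy=197.96,xyz=[-69.894,569.46,800.239],rotation=[-0.17766035,0.37534707,0.83194736,-0.36798772]),
"side":dict(vfov=42.13988,cx=323.186,cy=195.965,xyz=[275.984,965.511,809.092],rotation=[-0.07025159,0.43900202,0.885094,-0.13766098])}
def ray(c,u,v):
    f=200/np.tan(np.radians(c["vfov"]/2))
    d=np.array([(u-c["cx"])/f,-(v-c["cy"])/f,-1.])
    return np.array(c["xyz"]),R.from_quat(c["rotation"]).apply(d)
def onz(c,u,v,z):
    o,d=ray(c,u,v); return o+d*(z-o[2])/d[2]
def proj(c,P):
    f=200/np.tan(np.radians(c["vfov"]/2))
    q=R.from_quat(c["rotation"]).inv().apply(np.array(P,float)-np.array(c["xyz"]))
    return np.array([c["cx"]+f*q[...,0]/-q[...,2],c["cy"]-f*q[...,1]/-q[...,2]]).T
def tri(*rs):
    A=np.zeros((3,3));b=np.zeros(3)
    for o,d in rs:
        d=d/np.linalg.norm(d);M=np.eye(3)-np.outer(d,d);A+=M;b+=M@o
    return np.linalg.solve(A,b)
E
python3 - <<'E'
import cv2
for n,b in [("scene",(250,120,420,310)),("side",(230,90,400,320))]:
    im=cv2.imread(f"pics/a_{n}.png")
    x0,y0,x1,y1=b
    c=im[y0:y1,x0:x1]
    k=3
    # split
    h=(y1-y0)//2
    for i in range(2):
        d=cv2.resize(c[i*h:(i+1)*h],None,fx=4.5,fy=4.5,interpolation=cv2.INTER_CUBIC)
        for g in range(0,x1-x0,20): cv2.putText(d,str(x0+g),(int(g*4.5),10),0,.35,(0,0,255)); cv2.line(d,(int(g*4.5),12),(int(g*4.5),16),(0,0,255))
        for g in range(0,h,10): cv2.putText(d,str(y0+i*h+g),(0,int(g*4.5)+4),0,.35,(0,0,255))
        cv2.imwrite(f"pics/b_{n}{i}.png",d)
E
```

```text
(no output)
```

View pics/b_scene0.png

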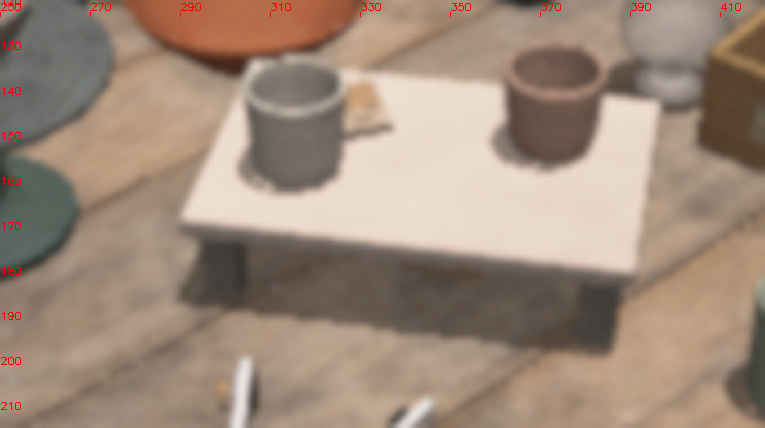

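View pics/b_scene1.png

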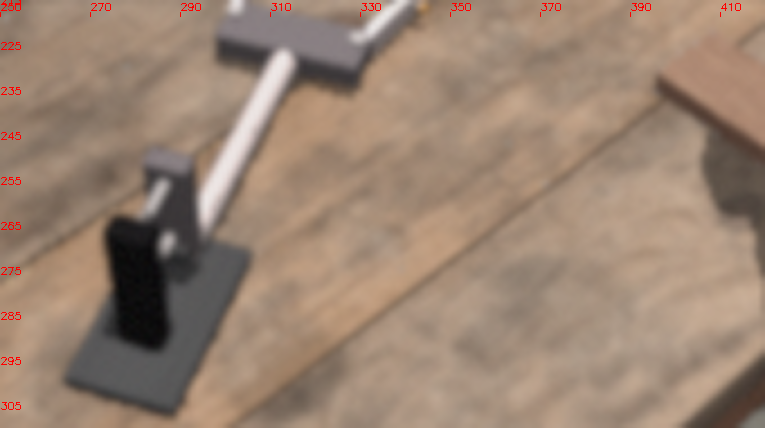

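View pics/b_side0.png

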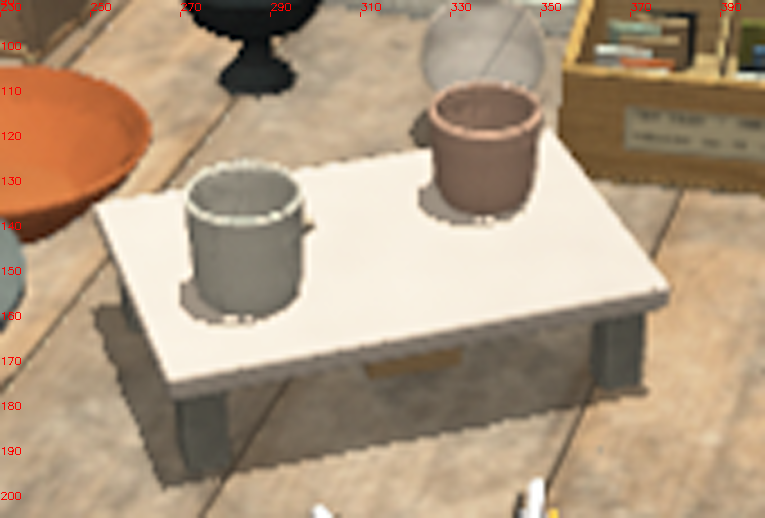

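View pics/b_side1.png

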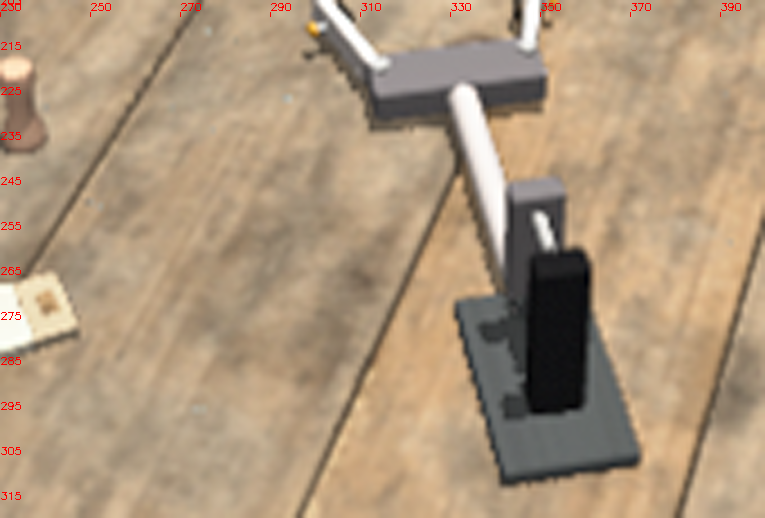

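```bash
python3 - <<'E'
from h import *
from scipy.optimize import least_squares
def S(b,x,y): return (b[0]+(x+.5)/4.5-.5,b[1]+(y+.5)/4.5-.5)
s0=(250,120);s1=(250,215);d0=(230,90);d1=(230,205)
sc,sd=C["scene"],C["side"]
# shelf corners FL,FR,BR,BL z=76
obs={"scene":[S(s0,182,222),S(s0,633,272),S(s0,658,100),S(s0,250,60)],"side":[S(d0,170,383),S(d0,668,290),S(d0,550,128),S(d0,95,207)]}
for n in obs: print(n,[onz(C[n],*p,76).round(0)[:2] for p in obs[n]])
for i in range(4): print(tri(ray(sc,*obs["scene"][i]),ray(sd,*obs["side"][i])).round(1))
mod=np.array([[0,150,76],[0,-150,76],[200,-150,76],[200,150,76]])
def res(p,names=("scene","side")):
    W=R.from_euler("z",p[2]).apply(mod)+[p[0],p[1],0]
    return np.concatenate([(proj(C[n],W)-np.array(obs[n])).ravel() for n in names])
for nm in [("scene","side"),("scene",),("side",)]:
    r=least_squares(res,[550,-100,-.3],args=(nm,)); print("shelf",nm,r.x.round(3),np.sqrt(2*r.cost/len(r.fun)),r.fun.round(1))
for nm,pts in {"scene":[(s1,68,380,4),(s1,172,410,4),(s1,250,250,4),(s1,168,160,100),(s1,132,230,100)],"side":[(d1,502,480,4),(d1,640,458,4),(d1,456,302,4),(d1,537,185,100),(d1,560,258,100)]}.items():
    print("reacher",nm,[onz(C[nm],*S(b,x,y),z).round(0)[:2] for b,x,y,z in pts])
# packet
for x,y in [(365,378),(462,362),(365,362),(465,347)]: print("packet z0",onz(sd,*S(d0,x,y),0).round(0),onz(sd,*S(d0,x,y),26).round(0))
E
```

```text
scene [array([727.,   8.]), array([ 490., -168.]), array([ 608., -329.]), array([ 849., -153.])]
side [array([731.,   6.]), array([ 492., -169.]), array([ 608., -335.]), array([ 848., -155.])]
[731.4   4.5  73.6]
[ 491.9 -170.1   74.4]
[ 605.6 -326.1   79.9]
[ 845.1 -149.4   79.6]
shelf ('scene', 'side') [610.437 -81.306  -0.938] 0.5232740626876817 [-0.8 -0.7  0.7 -0.3  0.5 -0.2  0.2 -0.2 -0.3  0.4  1.  -0.1 -0.2  0.7
 -0.7  0.2]
shelf ('scene',) [609.379 -80.173  -0.935] 0.4482933704537792 [-0.9 -0.3  0.7 -0.   0.3 -0.  -0.1  0.1]
shelf ('side',) [611.107 -82.755  -0.941] 0.4706230884970943 [-0.4 -0.1  1.  -0.4 -0.   0.4 -0.5 -0.2]
reacher scene [array([450., 308.]), array([400., 279.]), array([452., 184.]), array([462., 224.]), array([438., 265.])]
reacher side [array([453., 306.]), array([398., 276.]), array([504., 208.]), array([464., 218.]), array([442., 260.])]
packet z0 [ 667. -134.    0.] [655. -99.  26.]
packet z0 [ 616. -169.    0.] [ 605. -132.   26.]
packet z0 [ 673. -151.    0.] [ 660. -115.   26.]
packet z0 [ 619. -185.    0.] [ 608. -148.   26.]
```

```bash
python3 - <<'E'
from h import *
from scipy.optimize import least_squares
tq=R.from_quat([-1.22487184e-01,9.92469469e-01,1.09940092e-03,-1.86390545e-04])
tp=np.array([152.056,-606.009,403.586])
cq=R.from_quat([-0.08627868,-0.10973593,0.78062345,0.60921347]);cp=np.array([83.40367379,-623.05137929,374.07598361])
print("tool axes",tq.as_matrix().round(3).tolist()); print("cam off tool",tq.inv().apply(cp-tp).round(1)); print("cam fwd world",(-cq.as_matrix()[:,2]).round(3),"tool",tq.inv().apply(-cq.as_matrix()[:,2]).round(3))
rel=tq.inv()*cq; print(rel.as_quat())
def S(b,x,y): return (b[0]+(x+.5)/4.5-.5,b[1]+(y+.5)/4.5-.5)
s0=(250,120);s1=(250,215);d0=(230,90);d1=(230,205)
# fixed grip: x -31..? top centre ; use foot corners and edges. post thick t unknown
F=[]
# (cam, px, [x,y,z])
ft=None
obs=[("scene",S(s1,66,380),(-59,32,'f')),("scene",S(s1,172,412),(-59,-32,'f')),("scene",S(s1,250,252),(51,-32,'f')),
("side",S(d1,500,478),(-59,32,'f')),("side",S(d1,640,455),(-59,-32,'f')),("side",S(d1,456,303),(51,32,'f')),
("side",S(d1,370,92),('h',46,'k')),("side",S(d1,547,76),('h',-46,'k')),("scene",S(s1,218,40),('h',46,'k')),("scene",S(s1,356,70),('h',-46,'k')),
("side",S(d1,370,60),(217,46,'k')),("scene",S(s1,222,10),(217,46,'k')),]
def res(p):
    x,y,a,f,h,k=p; o=[]
    v={'f':f,'h':h,'k':k}
    for n,px,m in obs:
        m=[v.get(q,q) if isinstance(q,str) else q for q in m]
        W=R.from_euler("z",a).apply(m)+[x,y,0]
        o.append(proj(C[n],W)-px)
    return np.concatenate(o)
r=least_squares(res,[450,242,-1.05,6,180,25],loss='soft_l1')
print(r.x.round(3)); print(r.fun.reshape(-1,2).round(1) if len(r.fun)==24 else '')
x,y,a=r.x[:3]
W=lambda m:R.from_euler("z",a).apply(m)+[x,y,0]
for m in [(-31,0,100),(31,0,100),(260,0,17)]:
    print(m,W(m).round(1),proj(C["scene"],W(m)).round(1),proj(C["side"],W(m)).round(1))
so=np.array([610.4,-81.3]);sa=-.938
def tosh(P): return R.from_euler("z",-sa).apply(np.array(P)-[*so,0])
print("in shelf: grip",tosh(W((0,0,0))).round(1),"mouth",tosh(W((260,0,0))).round(1),"rel yaw",a-sa)
print("pkt front",tosh([[667,-134,0],[616,-169,0]]).round(1))
print("tumbler",tosh([386,-205,0]).round(), "tile",tosh([700,288,0]).round(),"stamp",tosh([747,169,0]).round())
E
```

```text
tool axes [[-0.97, -0.243, -0.001], [-0.243, 0.97, 0.002], [0.0, 0.002, -1.0]]
cam off tool [70.7  0.1 29.5]
cam fwd world [ 0.268  0.066 -0.961] tool [-0.277 -0.003  0.961]
[-0.70022866 -0.70012683 -0.09988547 -0.09759686]
[451.112 245.348  -1.074  11.004 188.966  24.04 ]
[[-1.8 -0.8]
 [ 0.1 -0.2]
 [ 0.6 -0.8]
 [ 0.5  0.7]
 [ 0.9  1.1]
 [-0.7 -0. ]
 [ 0.9  1.6]
 [ 0.2  0.3]
 [-0.5 -1.8]
 [ 0.7 -0.8]
 [-1.2  1.1]
 [ 2.5 -1.8]]
(-31, 0, 100) [436.3 272.6 100. ] [276.5 268. ] [355.3 267.1]
(31, 0, 100) [465.9 218.1 100. ] [287.8 248. ] [348.  245.4]
(260, 0, 17) [575.   16.8  17. ] [322.3 210.5] [326.3 208. ]
in shelf: grip [-357.6   64.7    0. ] mouth [-100.    29.5    0. ] rel yaw -0.13597476633116123
pkt front [[ 76.   14.5   0. ]
 [ 74.  -47.4   0. ]]
tumbler [ -33. -254.    0.] tile [-245.  291.    0.] stamp [-121.  258.    0.]
```

play_rows(
  moves=[
    [[0.14,0.14,0],0,0.0],
    [[0.28,0.28,0],0.1,0.0],
    [[0.42,0.42,0],0.2,0.0],
    [[0.56,0.56,0],0.3,0.0],
    [[0.7,0.7,0],0.4,0.0],
    [[0.84,0.84,0],0.48,0.0],
    [[0.96,0.98,0],0.48,0.0],
    [[0.96,1.0,0],0.48,0.0],
  ],
)

```text
clock: 2.8
position: [442.1, -303.9, 404.7]
ee_rot: [-0.248, 0.969, -0.0, 0.0]
contact_force: [-0.5, -0.8, -0.3]
gripper_width: 42.7
```

play_rows(
  moves=[
    [[0.08,0.18,0],0,0.4],
    [[0.15,0.36,0],0,0.4],
    [[0.2,0.54,0],0,0.4],
    [[0.24,0.72,0],0,0.4],
    [[0.25,0.9,0],0,0.4],
    [[0.25,1.0,0],0,0.4],
  ],
)

```text
clock: 3.55
position: [517.0, -2.3, 404.9]
ee_rot: [-0.249, 0.969, -0.0, 0.0]
contact_force: [0.3, -0.6, -0.0]
gripper_width: 25.7
```

play_rows(
  moves=[
    [[0,0.16,0],0,-1],
    [[-0.02,0.33,0],0,-1],
    [[-0.06,0.5,0],0,-1],
    [[-0.12,0.67,-0.1],0,-1],
    [[-0.18,0.8,-0.16],0,-1],
    [[-0.22,0.83,-0.2],0,-1],
    [[-0.22,0.83,-0.2],0,-1],
  ],
)

```text
clock: 4.42
position: [450.5, 246.2, 344.2]
ee_rot: [-0.249, 0.968, -0.001, -0.001]
contact_force: [0.3, 0.7, 0.2]
gripper_width: 85.7
```

```bash
cat >> h.py <<'E'
def rW(x,y,a,m): return R.from_euler("z",a).apply(m)+np.array([x,y,0])
def mark(im,c,pts,col=(0,0,255)):
    for p in np.atleast_2d(proj(c,pts)):
        cv2.circle(im,(int(round(p[0])),int(round(p[1]))),2,col,-1)
E
python3 - <<'E'
from bench import arm
from h import *
import pickle
s=arm.read_state(); print(s["position"],s["ee_rot"],s["clock"],s["joints"])
p=arm.get_image("wrist"); pickle.dump(p,open("pics/c.pkl","wb"))
im=p["pixels"][:,:,::-1].copy(); cv2.imwrite("pics/c0.png",im)
x,y,a=451.1,245.3,-1.074
mark(im,p,rW(x,y,a,[(-31,13,100),(-31,-13,100),(31,13,100),(31,-13,100)]))
mark(im,p,rW(x,y,a,[(-59,32,8),(-59,-32,8),(51,32,8),(51,-32,8),(217,46,24),(217,-46,24)]),(0,255,0))
cv2.imwrite("pics/c.png",im)
E
```

```text
[450.47280613 246.22940964 344.21969287] [-2.49258605e-01  9.68436498e-01 -7.36250648e-04 -5.95134738e-04] 4.425 [ 8.16917429e-01  2.51623507e-01 -3.51603368e-01  7.35409135e-04
 -9.69363269e-01 -1.88430094e+00]
```

View pics/c.png

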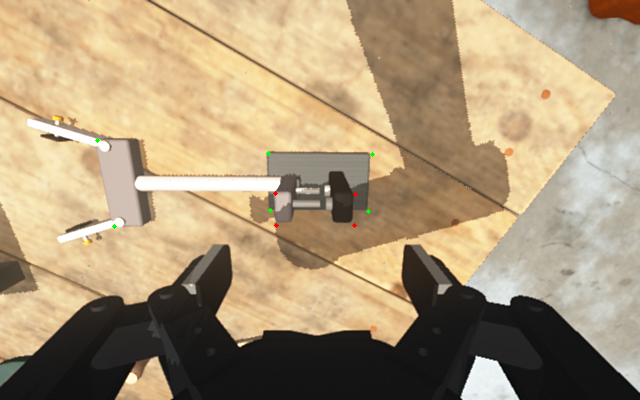

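play_rows(
  moves=[
    [[0,0,-0.12],0,-1],
    [[0,-0.005,-0.22],0,-1],
    [[0,-0.005,-0.3],0,-1],
    [[0,-0.005,-0.36],0,-1],
    [[0,-0.005,-0.38],0,-1],
    [[0,-0.005,-0.38],0,-1],
  ],
)

```text
clock: 5.22
position: [451.9, 244.0, 231.6]
ee_rot: [-0.248, 0.969, -0.0, 0.001]
contact_force: [1.0, 0.2, -0.0]
gripper_width: 85.3
```

play_rows(
  moves=[
    [[0,0,0],0,-0.7],
    [[0,0,0],0,-0.5],
    [[0,0,0],0,-0.42],
    [[0,0,0],0,-0.42],
    [[0,0,0],0,-0.42],
  ],
)

```text
clock: 5.85
position: [452.0, 244.4, 232.7]
ee_rot: [-0.248, 0.969, 0.0, 0.002]
contact_force: [-2.0, 1.0, 5.8]
gripper_width: 60.7
```

```bash
python3 - <<'E'
from bench import arm
from h import *
s=arm.read_state(); print({k:np.round(v,2) for k,v in s.items() if k!="joint_efforts"})
p=arm.get_image("side"); cv2.imwrite("pics/d.png",cv2.resize(p["pixels"][150:330,240:420,::-1],None,fx=3.3,fy=3.3,interpolation=cv2.INTER_CUBIC))
E
```

```text
{'clock': np.float64(5.85), 'joints': array([ 0.81,  0.4 , -0.48,  0.  , -0.69, -1.88]), 'joint_vel': array([-0., -0., -0., -0.,  0.,  0.]), 'position': array([451.98, 244.38, 232.66]), 'ee_rot': array([-0.25,  0.97,  0.  ,  0.  ]), 'contact_force': array([-2.01,  0.96,  5.79]), 'wrist_torque': array([ 0.07,  0.47, -0.11]), 'gripper_width': np.float64(60.73)}
```

View pics/d.png

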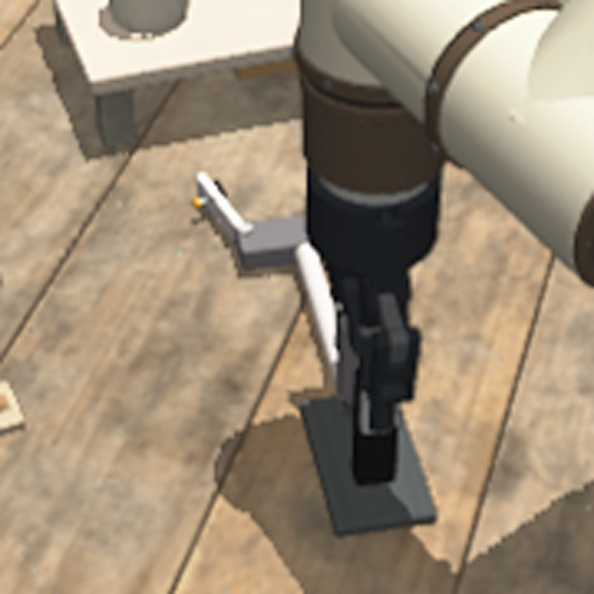

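play_rows(
  moves=[
    [[-0.006,-0.025,0],0.02,-0.42],
    [[-0.018,-0.075,0],0.06,-0.42],
    [[-0.032,-0.13,0],0.1,-0.42],
    [[-0.045,-0.19,0],0.14,-0.42],
    [[-0.058,-0.25,0],0.17,-0.42],
    [[-0.07,-0.3,0],0.2,-0.42],
    [[-0.078,-0.325,0],0.22,-0.42],
    [[-0.079,-0.331,0],0.22,-0.42],
    [[-0.079,-0.331,0],0.22,-0.42],
  ],
)

```text
clock: 7.02
position: [428.3, 144.9, 232.7]
ee_rot: [-0.304, 0.953, -0.0, 0.001]
contact_force: [0.2, -0.9, 2.0]
gripper_width: 60.8
```

```bash
python3 - <<'E'
from bench import arm
from h import *
import pickle
P={}
for n in ["side","scene","wrist"]:
    p=arm.get_image(n); P[n]=p; s=arm.read_state(); print(s["clock"],s["gripper_width"].round(3),s["position"].round(2),s["contact_force"].round(2),s["wrist_torque"].round(2))
    cv2.imwrite(f"pics/e_{n}.png",p["pixels"][:,:,::-1])
pickle.dump(P,open("pics/e.pkl","wb"))
print(s["ee_rot"])
p=P["side"];cv2.imwrite("pics/e1.png",cv2.resize(p["pixels"][120:290,250:410,::-1],None,fx=3.5,fy=3.5,interpolation=cv2.INTER_CUBIC))
E
```

```text
Traceback (most recent call last):
AttributeError: 'float' object has no attribute 'round'
```

```bash
python3 - <<'E'
from bench import arm
from h import *
import pickle
P={}
for n in ["side","scene","wrist"]:
    p=arm.get_image(n); P[n]=p; s=arm.read_state(); print(s["clock"],s["gripper_width"],s["position"].round(2),s["contact_force"].round(2),s["wrist_torque"].round(2))
    cv2.imwrite(f"pics/e_{n}.png",p["pixels"][:,:,::-1])
pickle.dump(P,open("pics/e.pkl","wb"))
print(s["ee_rot"])
p=P["side"];cv2.imwrite("pics/e1.png",cv2.resize(p["pixels"][120:290,250:410,::-1],None,fx=3.5,fy=3.5,interpolation=cv2.INTER_CUBIC))
E
```

```text
7.125 60.78891050218099 [428.29 144.89 232.67] [ 0.85 -2.8   1.71] [-0.46 -0.2   0.02]
7.175 60.33474688277649 [428.28 144.89 232.67] [ 1.14 -3.07  1.38] [-0.63 -0.26  0.03]
7.225 60.26769593404112 [428.28 144.91 232.67] [ 0.41 -2.4   2.75] [-0.65 -0.25  0.1 ]
[-3.03876108e-01  9.52710866e-01 -1.21553017e-04  1.14096890e-03]
```

View pics/e1.png

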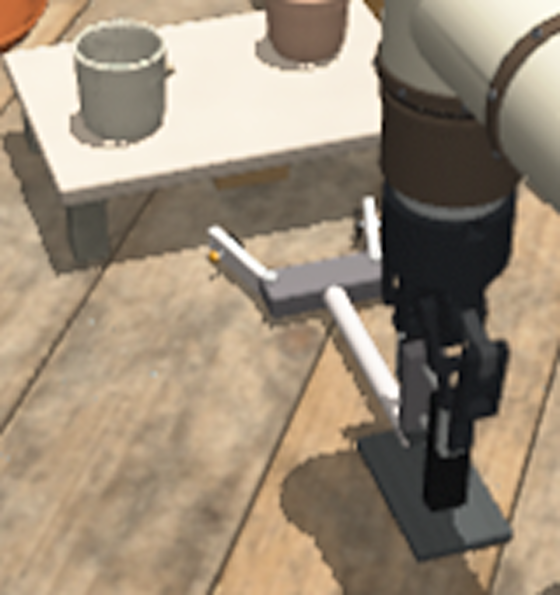

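View pics/e_wrist.png

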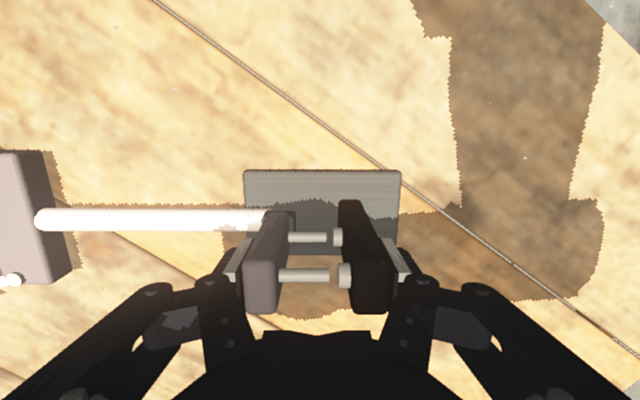

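View pics/e_scene.png

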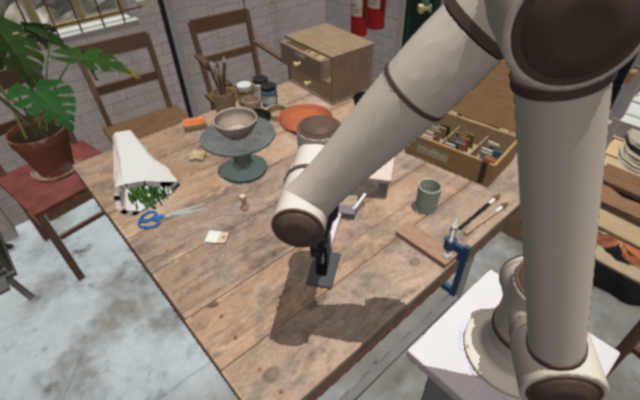

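```bash
python3 - <<'E'
from h import *
import pickle
im=cv2.imread("pics/a_side.png")
z=16
a=cv2.resize(im[158:184,300:346],None,fx=z,fy=z,interpolation=cv2.INTER_NEAREST)
a=cv2.convertScaleAbs(a,alpha=1.8)
e=cv2.imread("pics/e_side.png")
def draw(z,x0,y0,im,c,pts,col):
    q=proj(c,pts); q=((q-[x0,y0]+.5)*z).astype(int)
    for i in range(len(q)-1): cv2.line(im,tuple(int(t) for t in q[i]),tuple(int(t) for t in q[i+1]),col,1)
sh=lambda m:R.from_euler("z",-.938).apply(m)+[610.4,-81.3,0]
pk=lambda cx,cy,a,m: sh(R.from_euler("z",a).apply(m)+[cx,cy,0])
box=np.array([[-42.5,29,26],[-42.5,29,0],[-42.5,-29,0],[-42.5,-29,26],[-42.5,29,26]])
draw(z,300,158,a,C["side"],pk(117.5,-17,-.0,box),(0,255,0))
draw(z,300,158,a,C["side"],sh([[0,150,60],[0,-150,60]]),(0,0,255))
cv2.imwrite("pics/f1.png",a)
z=4
b=cv2.resize(e[120:270,250:400],None,fx=z,fy=z,interpolation=cv2.INTER_CUBIC)
x,y,an=428.3,144.9,-.953
draw(z,250,120,b,C["side"],rW(x,y,an,np.array([(189,46,24),(217,46,24),(217,-46,24),(189,-46,24),(189,46,24)])),(0,255,0))
draw(z,250,120,b,C["side"],rW(x,y,an,np.array([(51,32,9),(-59,32,9),(-59,-32,9),(51,-32,9)])),(0,255,0))
draw(z,250,120,b,C["side"],rW(x,y,an,np.array([(205,39.5,20),(205+78,39.5+24,20)])),(0,255,0))
cv2.imwrite("pics/f2.png",b)
E
```

```text
(no output)
```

View pics/f1.png

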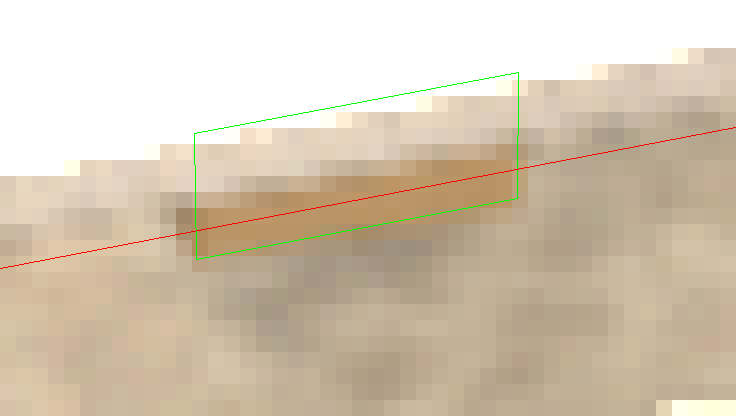

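View pics/f2.png

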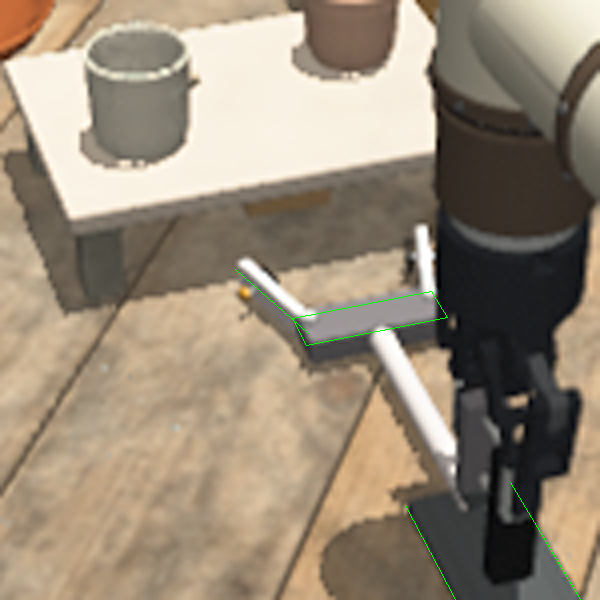

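play_rows(
  moves=[
    [[0.015,-0.02,0],0,-0.42],
    [[0.05,-0.068,0],0,-0.42],
    [[0.09,-0.123,0],0,-0.42],
    [[0.13,-0.177,0],0,-0.42],
    [[0.17,-0.232,0],0,-0.42],
    [[0.21,-0.286,0],0,-0.42],
    [[0.24,-0.327,0],0,-0.42],
    [[0.25,-0.341,0],0,-0.42],
    [[0.25,-0.341,0],0,-0.42],
  ],
)

```text
clock: 8.35
position: [503.7, 42.2, 232.7]
ee_rot: [-0.304, 0.953, -0.0, 0.002]
contact_force: [0.6, -3.3, 0.9]
gripper_width: 60.9
```

```bash
cat > look.py <<'E'
from bench import arm
from h import *
import pickle,sys
tag=sys.argv[1]; names=sys.argv[2].split(",")
ws=[];P={}
for n in names:
    p=arm.get_image(n); P.setdefault(n,[]).append(p); s=arm.read_state(); ws.append(s["gripper_width"])
pickle.dump(P,open(f"pics/{tag}.pkl","wb"))
for n in P: cv2.imwrite(f"pics/{tag}_{n}.png",P[n][0]["pixels"][:,:,::-1])
print("t",round(float(s["clock"]),3),"w",np.round(ws,2),"mean",np.mean(ws).round(3),"pos",s["position"].round(2),"F",s["contact_force"].round(2),"T",s["wrist_torque"].round(2))
E
python3 look.py g wrist,wrist,side,scene && python3 - <<'E'
import cv2
im=cv2.imread("pics/g_side.png"); cv2.imwrite("pics/g1.png",cv2.resize(im[130:270,250:410],None,fx=4,fy=4,interpolation=cv2.INTER_CUBIC))
E
```

```text
t 8.55 w [60.69 60.64 60.5  60.71] mean 60.634 pos [503.37  42.58 232.71] F [ 2.57 -1.78  0.96] T [-0.43 -0.49 -0.05]
```

View pics/g1.png

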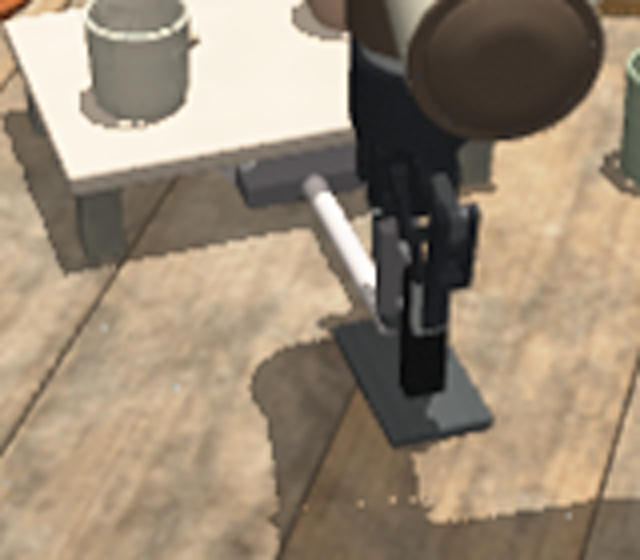

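View pics/g_wrist.png

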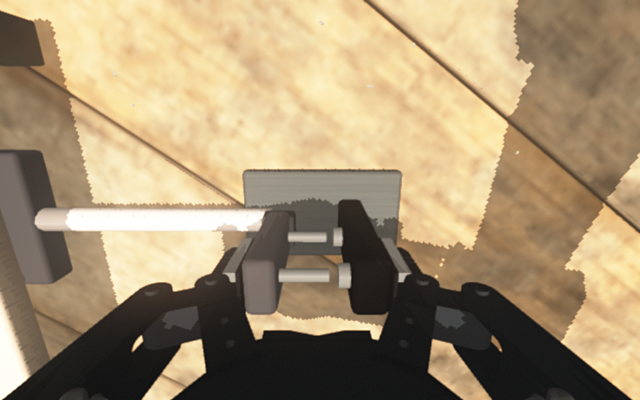

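play_rows(
  moves=[
    [[0,0,0],0,-0.36],
    [[0,0,0],0,-0.3],
    [[0,0,0],0,-0.24],
    [[0,0,0],0,-0.2],
    [[0,0,0],0,-0.18],
    [[0,0,0],0,-0.18],
  ],
)

```text
clock: 9.3
position: [502.7, 44.2, 234.7]
ee_rot: [-0.305, 0.952, 0.0, 0.002]
contact_force: [-9.5, 9.0, 16.9]
gripper_width: 50.7
```

```bash
python3 look.py h wrist,wrist,wrist
```

```text
t 9.45 w [50.65 50.51 50.71] mean 50.622 pos [502.64  44.19 234.68] F [-8.36  8.6  16.98] T [ 2.4   2.41 -0.09]
```

View pics/h_wrist.png

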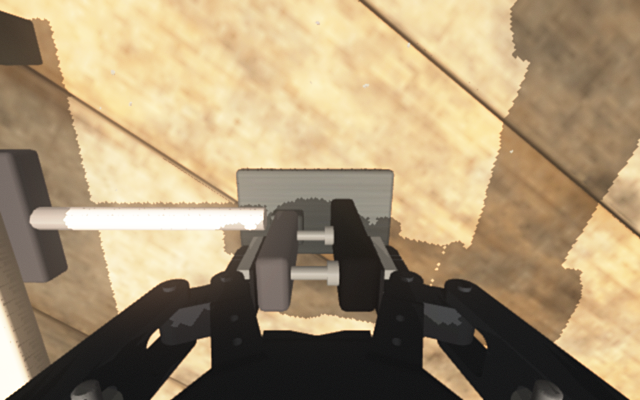

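play_rows(
  moves=[
    [[0,0,0.003],0,-0.18],
    [[0,0,0.003],0,-0.17],
    [[0,0,0.003],0,-0.16],
  ],
)

```text
clock: 9.82
position: [502.2, 44.2, 235.0]
ee_rot: [-0.305, 0.952, 0.0, 0.001]
contact_force: [-1.6, 1.1, -2.0]
gripper_width: 49.4
```

```bash
python3 look.py i wrist,wrist,wrist
```

```text
t 9.975 w [50.05 50.01 49.64] mean 49.9 pos [502.42  44.   235.05] F [ 0.06  1.21 -2.95] T [ 0.12  0.22 -0.04]
```

```bash
cat > gap.py <<'E'
import pickle,cv2,numpy as np
def g(tag): 
    ims=[p["pixels"] for p in pickle.load(open(f"pics/{tag}.pkl","rb"))["wrist"]]
    return np.mean([cv2.cvtColor(i,cv2.COLOR_RGB2GRAY).astype(np.float32) for i in ims],0).astype(np.float32)
# subpixel edges: profile over rows
def edges(tag,r0=270,r1=300):
    a=g(tag)
    out=[]
    return a
def patchshift(a,b,box,guess):
    x0,x1,y0,y1=box
    t=a[y0:y1,x0:x1]
    W=np.array([[1,0,x0+guess],[0,1,y0]],np.float32)
    cc,W=cv2.findTransformECC(t,b,W,cv2.MOTION_TRANSLATION,(3,200,1e-6),None,3)
    return W[0,2]-x0,W[1,2]-y0,cc
E
python3 - <<'E'
from gap import *
for tag in "ghi":
    a=g(tag)
    for r in (275,290,300):
        d=np.diff(a[r-3:r+4].mean(0))
        i=[(c,round(float(d[c]))) for c in range(225,410) if abs(d[c])>8]
        print(tag,r,i)
E
```

```text
g 275 [(225, 11), (226, 15), (227, 26), (228, 28), (229, 9), (233, -12), (234, -68), (235, -43), (241, 22), (242, 38), (273, -11), (274, -12), (275, -11), (277, 47), (278, 68), (279, 10), (327, -8), (328, -37), (329, -25), (336, -8), (337, 15), (338, 52), (339, 20), (349, -28), (350, -86), (351, -47), (397, 53), (398, 69), (399, 10), (403, -9), (404, -33), (405, -30), (406, -18), (409, -12)]
g 290 [(242, 23), (243, 42), (244, 10), (274, -12), (275, -13), (279, 13), (280, 34), (281, 24), (346, -14), (347, -37), (348, -27), (349, -16), (350, -8)]
g 300 [(243, 27), (244, 40), (245, 9), (274, -11), (275, -14), (276, -10), (277, 17), (278, 42), (279, 24), (348, -33), (349, -59), (350, -25)]
h 275 [(241, 15), (242, 38), (243, 47), (244, 28), (247, -11), (248, -62), (249, -54), (254, 9), (255, 31), (256, 25), (286, -11), (287, -15), (288, -13), (289, 46), (290, 80), (291, 12), (337, -14), (338, -87), (339, -66), (382, 12), (383, 60), (384, 64), (385, 9), (388, -32), (389, -58), (390, -38), (391, -12)]
h 290 [(253, -9), (255, 11), (256, 36), (257, 24), (287, -14), (288, -13), (290, 19), (291
[... 180 characters left out ...]
-34), (338, -57), (339, -21), (378, 10)]
i 275 [(243, 23), (244, 44), (245, 48), (246, 12), (249, -35), (250, -70), (251, -27), (254, -9), (256, 25), (257, 34), (287, -10), (288, -15), (289, -14), (290, 43), (291, 79), (292, 14), (325, -8), (326, 13), (336, -43), (337, -86), (338, -38), (378, 9), (381, 36), (382, 75), (383, 30), (386, -11), (387, -53), (388, -53), (389, -21), (390, -10)]
i 290 [(255, -10), (257, 30), (258, 34), (288, -13), (289, -14), (291, 19), (292, 44), (293, 20), (334, -10), (335, -52), (336, -39), (377, 10), (381, -9)]
i 300 [(255, -9), (257, 16), (258, 41), (259, 18), (288, -13), (289, -13), (290, 20), (291, 46), (292, 13), (335, -10), (336, -53), (337, -47), (377, 8)]
```

```bash
cat >> gap.py <<'E'
def gap(tag,show=True):
    a=g(tag); L=[];Rr=[];O=[]
    for r in range(294,306):
        d=np.diff(a[r])
        c=np.arange(len(d))+.5
        w=np.where((c>265)&(c<315),np.clip(d-7,0,None),0); k=w.argmax(); m=slice(k-3,k+4); L.append((w[m]*c[m]).sum()/w[m].sum())
        w=np.where((c>315)&(c<360),np.clip(-d-7,0,None),0); k=w.argmax(); m=slice(k-3,k+4); Rr.append((w[m]*c[m]).sum()/w[m].sum())
    L=np.array(L);Rr=np.array(Rr)
    return np.median(L),np.median(Rr),np.median(Rr-L),np.std(Rr-L)
E
python3 - <<'E'
from gap import *
for t in "ghi": print(t,np.round(gap(t),3))
E
```

```text
g [278.753 349.298  70.545   1.283]
h [290.321 338.169  47.848   0.964]
i [291.348 336.852  45.504   0.956]
```

```bash
cat > st.py <<'E'
from bench import arm
import pickle,sys,numpy as np,json,os
from gap import gap
tag=sys.argv[1]; v=float(sys.argv[2]); n=int(sys.argv[3]) if len(sys.argv)>3 else 2
ws=[];P=[]
for i in range(n):
    p=arm.get_image("wrist");P.append(p);s=arm.read_state();ws.append(s["gripper_width"])
pickle.dump({"wrist":P},open(f"pics/{tag}.pkl","wb"))
L,Rr,G,sd=gap(tag)
tw=42.68*(1-v)
log=json.load(open("log.json")) if os.path.exists("log.json") else []
log.append([tw,G,float(np.mean(ws))]); json.dump(log,open("log.json","w"))
sl=(log[-2][1]-G)/(log[-2][0]-tw) if len(log)>1 and log[-2][0]!=tw else 0
print(f"t{s['clock']:.2f} tw{tw:.2f} w{np.mean(ws):.2f} lag{np.mean(ws)-tw:.2f} L{L:.2f} R{Rr:.2f} G{G:.2f} slope{sl:.2f} z{s['position'][2]:.1f} F{s['contact_force'].round(1)}")
E
python3 -c "
import json;json.dump([[49.509,45.504,49.78]],open('log.json','w'))"
```

play_rows(
  moves=[
    [[0,0,0.0005],0,-0.15],
    [[0,0,0.001],0,-0.14],
    [[0,0,0.001],0,-0.14],
  ],
)

```text
clock: 10.35
position: [502.4, 43.9, 235.3]
ee_rot: [-0.304, 0.953, 0.0, 0.001]
contact_force: [-1.1, 0.2, -4.0]
gripper_width: 49.1
```

```bash
python3 st.py s1 -0.14
```

```text
t10.45 tw48.66 w49.16 lag0.50 L292.30 R335.87 G43.57 slope2.27 z235.3 F[-1.2 -0.  -2.8]
```

play_rows(
  moves=[
    [[0,0,0.0003],0,-0.132],
    [[0,0,0.0003],0,-0.132],
  ],
)

```text
clock: 10.7
position: [502.4, 43.9, 235.3]
ee_rot: [-0.304, 0.953, 0.0, 0.001]
contact_force: [-0.0, 1.3, -2.9]
gripper_width: 48.6
```

```bash
python3 st.py s2 -0.132
```

```text
t10.80 tw48.31 w48.36 lag0.05 L292.83 R335.70 G42.88 slope2.02 z235.3 F[-0.8  1.9 -3.2]
```

play_rows(
  moves=[
    [[0,0,0],0,-0.124],
    [[0,0,0],0,-0.124],
  ],
)

```text
clock: 11.05
position: [502.4, 43.9, 235.3]
ee_rot: [-0.304, 0.953, 0.0, 0.001]
contact_force: [-0.3, 1.1, -2.0]
gripper_width: 48.4
```

```bash
python3 st.py s3 -0.124
```

```text
t11.15 tw47.97 w48.18 lag0.21 L293.10 R335.03 G41.93 slope2.76 z235.3 F[-0.9  0.2 -1.4]
```

play_rows(
  moves=[
    [[0,0,0],0,-0.116],
    [[0,0,0],0,-0.116],
  ],
)

```text
clock: 11.4
position: [502.4, 43.9, 235.4]
ee_rot: [-0.304, 0.953, 0.0, 0.001]
contact_force: [-0.0, 0.5, -3.6]
gripper_width: 47.7
```

```bash
python3 st.py s4 -0.116
```

```text
t11.50 tw47.63 w47.86 lag0.23 L293.40 R334.81 G41.41 slope1.54 z235.4 F[-1.7  1.  -2.2]
```

play_rows(
  moves=[
    [[0,0,0],0,-0.108],
    [[0,0,0],0,-0.108],
  ],
)

```text
clock: 11.75
position: [502.4, 43.9, 235.4]
ee_rot: [-0.304, 0.953, 0.0, 0.001]
contact_force: [-1.5, 0.5, -2.4]
gripper_width: 47.9
```

```bash
python3 st.py s5 -0.108
```

```text
t11.85 tw47.29 w47.49 lag0.20 L293.94 R334.56 G40.61 slope2.33 z235.4 F[-0.1  1.6 -2.1]
```

play_rows(
  moves=[
    [[0,0,0],0,-0.1],
    [[0,0,0],0,-0.1],
  ],
)

```text
clock: 12.1
position: [502.4, 44.0, 235.4]
ee_rot: [-0.304, 0.953, 0.0, 0.001]
contact_force: [-1.0, 1.8, -2.1]
gripper_width: 46.8
```

```bash
python3 st.py s6 -0.1
```

```text
t12.20 tw46.95 w47.25 lag0.30 L294.23 R333.99 G39.76 slope2.51 z235.4 F[-1.7  1.7 -3.4]
```

play_rows(
  moves=[
    [[0,0,0],0,-0.092],
    [[0,0,0],0,-0.092],
  ],
)

```text
clock: 12.45
position: [502.4, 44.0, 235.5]
ee_rot: [-0.304, 0.953, 0.0, 0.001]
contact_force: [-1.5, 1.3, -1.5]
gripper_width: 47.1
```

```bash
python3 st.py s7 -0.092
```

```text
t12.55 tw46.61 w46.99 lag0.38 L294.77 R333.74 G38.97 slope2.30 z235.5 F[-1.2  1.7 -2.2]
```

play_rows(
  moves=[
    [[0,0,0],0,-0.084],
    [[0,0,0],0,-0.084],
  ],
)

```text
clock: 12.8
position: [502.4, 44.0, 235.5]
ee_rot: [-0.304, 0.953, 0.0, 0.001]
contact_force: [-1.9, 2.5, -0.6]
gripper_width: 46.2
```

```bash
python3 st.py s8 -0.084
```

```text
t12.90 tw46.27 w46.49 lag0.22 L295.10 R333.36 G38.26 slope2.07 z235.5 F[-1.5  1.6 -0.9]
```

play_rows(
  moves=[
    [[0,0,0],0,-0.076],
    [[0,0,0],0,-0.076],
  ],
)

```text
clock: 13.15
position: [502.4, 44.0, 235.5]
ee_rot: [-0.304, 0.953, 0.0, 0.001]
contact_force: [-0.9, 0.6, -0.6]
gripper_width: 46.2
```

```bash
python3 st.py s9 -0.076
```

```text
t13.25 tw45.92 w46.30 lag0.38 L295.45 R332.91 G37.47 slope2.32 z235.5 F[-1.   1.8 -0.6]
```

play_rows(
  moves=[
    [[0,0,0],0,-0.068],
    [[0,0,0],0,-0.068],
  ],
)

```text
clock: 13.5
position: [502.4, 44.0, 235.6]
ee_rot: [-0.304, 0.953, 0.0, 0.001]
contact_force: [-1.8, 2.3, 0.5]
gripper_width: 45.9
```

```bash
python3 st.py s10 -0.068
```

```text
t13.60 tw45.58 w45.89 lag0.30 L295.83 R332.72 G36.89 slope1.68 z235.6 F[-1.3  1.3 -0.3]
```

play_rows(
  moves=[
    [[0,0,0],0,-0.06],
    [[0,0,0],0,-0.06],
  ],
)

```text
clock: 13.85
position: [502.4, 44.0, 235.6]
ee_rot: [-0.304, 0.953, 0.001, 0.001]
contact_force: [-2.1, 2.3, -0.8]
gripper_width: 45.4
```

```bash
python3 st.py s11 -0.06
```

```text
t13.95 tw45.24 w45.72 lag0.48 L296.23 R332.11 G35.88 slope2.96 z235.6 F[-2.   2.4  0.8]
```

play_rows(
  moves=[
    [[0,0,0],0,-0.052],
    [[0,0,0],0,-0.052],
  ],
)

```text
clock: 14.2
position: [502.4, 44.1, 235.7]
ee_rot: [-0.304, 0.953, 0.001, 0.001]
contact_force: [-2.4, 2.1, 1.0]
gripper_width: 45.4
```

```bash
python3 st.py s12 -0.052
```

```text
t14.30 tw44.90 w44.97 lag0.07 L296.69 R331.84 G35.16 slope2.13 z235.7 F[-1.8  1.9  1.5]
```

play_rows(
  moves=[
    [[0,0,0],0,-0.044],
    [[0,0,0],0,-0.044],
  ],
)

```text
clock: 14.55
position: [502.4, 44.1, 235.7]
ee_rot: [-0.304, 0.953, 0.001, 0.001]
contact_force: [-2.2, 2.3, 1.2]
gripper_width: 44.6
```

```bash
python3 st.py s13 -0.044
```

```text
t14.65 tw44.56 w44.91 lag0.35 L297.03 R331.59 G34.56 slope1.75 z235.8 F[-2.6  2.   1.4]
```

play_rows(
  moves=[
    [[0,0,0],0,-0.036],
    [[0,0,0],0,-0.036],
  ],
)

```text
clock: 14.9
position: [502.4, 44.1, 235.8]
ee_rot: [-0.304, 0.953, 0.001, 0.001]
contact_force: [-3.5, 2.9, 1.3]
gripper_width: 44.2
```

```bash
python3 st.py s14 -0.036
```

```text
t15.00 tw44.22 w44.63 lag0.42 L297.38 R330.99 G33.61 slope2.78 z235.8 F[-2.2  2.   1.7]
```

play_rows(
  moves=[
    [[0,0,0],0,-0.028],
    [[0,0,0],0,-0.028],
  ],
)

```text
clock: 15.25
position: [502.5, 44.1, 235.8]
ee_rot: [-0.304, 0.953, 0.001, 0.001]
contact_force: [-3.3, 1.8, 3.4]
gripper_width: 44.2
```

```bash
python3 st.py s15 -0.028
```

```text
t15.35 tw43.88 w43.92 lag0.05 L281.83 R330.76 G49.20 slope-45.65 z235.8 F[-3.1  3.3  2.6]
```

```bash
sed -i 's/(c>265)&(c<315)/(c>292)\&(c<312)/' gap.py && python3 - <<'E'
from gap import *
for t in ("s13","s14","s15"): print(t,np.round(gap(t),2))
import json
l=json.load(open("log.json")); l[-1][1]=float(gap("s15")[2]); json.dump(l,open("log.json","w"))
E
```

```text
s13 [297.03 331.59  34.56   1.18]
s14 [297.38 330.99  33.61   1.16]
s15 [297.81 330.76  32.95   0.95]
```

play_rows(
  moves=[
    [[0,0,0],0,-0.02],
    [[0,0,0],0,-0.02],
  ],
)

```text
clock: 15.6
position: [502.5, 44.1, 235.9]
ee_rot: [-0.304, 0.953, 0.001, 0.001]
contact_force: [-3.3, 1.8, 2.3]
gripper_width: 44.0
```

```bash
python3 st.py s16 -0.02
```

```text
t15.70 tw43.53 w44.16 lag0.63 L298.16 R330.37 G32.21 slope2.17 z235.9 F[-4.   3.5  4. ]
```

play_rows(
  moves=[
    [[0,0,0],0,-0.012],
    [[0,0,0],0,-0.012],
  ],
)

```text
clock: 15.95
position: [502.5, 44.2, 235.9]
ee_rot: [-0.304, 0.953, 0.001, 0.001]
contact_force: [-3.4, 3.1, 3.2]
gripper_width: 43.7
```

```bash
python3 st.py s17 -0.012
```

```text
t16.05 tw43.19 w43.44 lag0.25 L298.52 R329.90 G31.38 slope2.42 z235.9 F[-3.3  2.8  4. ]
```

play_rows(
  moves=[
    [[0,0,0],0,-0.004],
    [[0,0,0],0,-0.004],
  ],
)

```text
clock: 16.3
position: [502.5, 44.2, 236.0]
ee_rot: [-0.304, 0.953, 0.001, 0.001]
contact_force: [-3.4, 3.0, 3.9]
gripper_width: 43.3
```

```bash
python3 st.py s18 -0.004
```

```text
t16.40 tw42.85 w43.21 lag0.36 L298.94 R329.71 G30.79 slope1.75 z236.0 F[-3.8  2.4  3.9]
```

play_rows(
  moves=[
    [[0,0,0],0,0.004],
    [[0,0,0],0,0.004],
  ],
)

```text
clock: 16.65
position: [502.5, 44.2, 236.0]
ee_rot: [-0.304, 0.953, 0.001, 0.001]
contact_force: [-3.2, 4.2, 4.2]
gripper_width: 42.6
```

```bash
python3 st.py s19 0.004
```

```text
t16.75 tw42.51 w42.64 lag0.13 L299.32 R329.06 G29.73 slope3.08 z236.0 F[-3.4  3.7  4. ]
```

play_rows(
  moves=[
    [[0,0,0],0,0.012],
    [[0,0,0],0,0.012],
  ],
)

```text
clock: 17.0
position: [502.5, 44.2, 236.1]
ee_rot: [-0.304, 0.953, 0.001, 0.001]
contact_force: [-3.2, 3.9, 4.1]
gripper_width: 42.6
```

```bash
python3 st.py s20 0.012
```

```text
t17.10 tw42.17 w42.45 lag0.28 L299.79 R328.79 G29.00 slope2.15 z236.1 F[-3.4  3.6  4.3]
```

play_rows(
  moves=[
    [[0,0,0],0,0.02],
    [[0,0,0],0,0.02],
  ],
)

```text
clock: 17.35
position: [502.5, 44.2, 236.1]
ee_rot: [-0.304, 0.953, 0.001, 0.001]
contact_force: [-3.6, 3.8, 4.5]
gripper_width: 42.5
```

```bash
python3 st.py s21 0.02
```

```text
t17.45 tw41.83 w42.17 lag0.35 L300.07 R328.43 G28.36 slope1.86 z236.1 F[-3.5  3.   4.4]
```

play_rows(
  moves=[
    [[0,0,0],0,0.028],
    [[0,0,0],0,0.028],
  ],
)

```text
clock: 17.7
position: [502.5, 44.3, 236.2]
ee_rot: [-0.304, 0.953, 0.001, 0.001]
contact_force: [-4.3, 3.7, 3.9]
gripper_width: 41.5
```

```bash
python3 st.py s22 0.028
```

```text
t17.80 tw41.48 w42.08 lag0.60 L300.38 R327.96 G27.59 slope2.26 z236.1 F[-4.   2.4  4.7]
```

play_rows(
  moves=[
    [[0,0,0],0,0.036],
    [[0,0,0],0,0.036],
  ],
)

```text
clock: 18.05
position: [502.5, 44.3, 236.2]
ee_rot: [-0.304, 0.953, 0.001, 0.001]
contact_force: [-4.1, 3.8, 4.4]
gripper_width: 41.4
```

```bash
python3 st.py s23 0.036
```

```text
t18.15 tw41.14 w41.28 lag0.14 L300.85 R327.75 G26.90 slope2.03 z236.2 F[-3.5  2.5  4.2]
```

play_rows(
  moves=[
    [[0,0,0],0,0.044],
    [[0,0,0],0,0.044],
  ],
)

```text
clock: 18.4
position: [502.5, 44.3, 236.2]
ee_rot: [-0.304, 0.953, 0.001, 0.001]
contact_force: [-3.5, 3.5, 4.9]
gripper_width: 41.0
```

```bash
python3 st.py s24 0.044
```

```text
t18.50 tw40.80 w41.38 lag0.57 L301.25 R327.36 G26.11 slope2.32 z236.2 F[-3.4  3.3  4. ]
```

play_rows(
  moves=[
    [[0,0,0],0,0.052],
    [[0,0,0],0,0.052],
  ],
)

```text
clock: 18.75
position: [502.5, 44.4, 236.3]
ee_rot: [-0.304, 0.953, 0.001, 0.001]
contact_force: [-3.6, 3.1, 4.8]
gripper_width: 40.6
```

```bash
python3 st.py s25 0.052
```

```text
t18.85 tw40.46 w40.81 lag0.35 L301.51 R326.82 G25.30 slope2.35 z236.3 F[-3.4  3.4  4. ]
```

play_rows(
  moves=[
    [[0,0,0],0,0.06],
    [[0,0,0],0,0.06],
  ],
)

```text
clock: 19.1
position: [502.5, 44.4, 236.3]
ee_rot: [-0.304, 0.953, 0.001, 0.001]
contact_force: [-4.0, 4.2, 4.4]
gripper_width: 40.8
```

```bash
python3 st.py s26 0.06
```

```text
t19.20 tw40.12 w40.29 lag0.17 L301.82 R326.72 G24.91 slope1.17 z236.3 F[-4.   3.6  4.3]
```

play_rows(
  moves=[
    [[0,0,0],0,0.064],
    [[0,0,0],0,0.064],
  ],
)

```text
clock: 19.45
position: [502.5, 44.5, 236.4]
ee_rot: [-0.304, 0.953, 0.001, 0.001]
contact_force: [-4.7, 4.5, 4.9]
gripper_width: 40.6
```

```bash
python3 st.py s27 0.064 4
```

```text
t19.65 tw39.95 w40.49 lag0.55 L301.95 R326.42 G24.47 slope2.56 z236.4 F[-4.5  3.8  3.6]
```

```bash
python3 - <<'E'
import json,numpy as np
l=np.array(json.load(open("log.json")))
m=(np.arange(len(l))>=1)&(np.arange(len(l))<26)
c=np.polyfit(l[m,0],l[m,1],1);print(c)
print((l[:,1]-np.polyval(c,l[:,0])).round(2)); print((l[:,2]-l[:,0]).round(2))
E
```

```text
[  2.23095195 -64.95551996]
[ 0.01 -0.02  0.05 -0.13  0.1   0.07 -0.03 -0.05  0.   -0.03  0.16 -0.09
 -0.06  0.11 -0.08  0.02  0.04 -0.02  0.14 -0.15 -0.12  0.01 -0.    0.07
  0.03 -0.01  0.36  0.3 ]
[0.27 0.5  0.05 0.21 0.23 0.2  0.3  0.38 0.22 0.38 0.3  0.48 0.07 0.35
 0.42 0.05 0.63 0.25 0.36 0.13 0.28 0.35 0.6  0.14 0.57 0.35 0.17 0.55]
```

play_rows(
  moves=[
    [[0,0,0],0,0.068],
    [[0,0,0],0,0.068],
  ],
)

```text
clock: 19.9
position: [502.5, 44.5, 236.4]
ee_rot: [-0.304, 0.953, 0.001, 0.001]
contact_force: [-3.1, 3.5, 3.1]
gripper_width: 40.2
```

```bash
python3 st.py s28 0.068 3
```

```text
t20.05 tw39.78 w40.16 lag0.39 L302.04 R326.34 G24.30 slope0.96 z236.4 F[-3.   3.8  3.8]
```

play_rows(
  moves=[
    [[0,0,0],0,0.071],
    [[0,0,0],0,0.071],
  ],
)

```text
clock: 20.3
position: [502.5, 44.5, 236.4]
ee_rot: [-0.304, 0.953, 0.001, 0.001]
contact_force: [-3.5, 4.2, 3.3]
gripper_width: 40.2
```

```bash
python3 st.py s29 0.071 5
```

```text
t20.55 tw39.65 w40.06 lag0.41 L302.16 R326.01 G23.86 slope3.51 z236.4 F[-4.1  4.4  3.1]
```

play_rows(
  moves=[
    [[0,0,0],0,0.076],
    [[0,0,0],0,0.076],
  ],
)

```text
clock: 20.8
position: [502.4, 44.6, 236.4]
ee_rot: [-0.304, 0.953, 0.001, 0.001]
contact_force: [-4.4, 3.5, 4.4]
gripper_width: 40.1
```

```bash
python3 st.py s30 0.076 4; python3 - <<'E'
from gap import *
import cv2
a=g("s25");b=g("s29");c=g("s30")
cv2.imwrite("pics/m.png",np.vstack([cv2.resize(x[225:325,230:410],None,fx=3,fy=2,interpolation=cv2.INTER_CUBIC) for x in (a,c)]))
E
```

```text
t21.00 tw39.44 w39.76 lag0.33 L302.28 R325.86 G23.57 slope1.31 z236.4 F[-3.9  3.6  4.4][ WARN:0@0.331] global loadsave.cpp:1063 imwrite_ Unsupported depth image for selected encoder is fallbacked to CV_8U.
```

View pics/m.png

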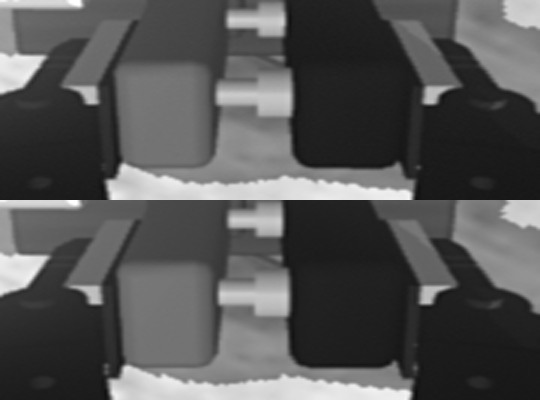

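```bash
cat > ecc.py <<'E'
from gap import *
import json
l=np.array(json.load(open("log.json")))
n=len(l)-1
ref=g("s25")
def run(tags):
    out=[]
    for t in tags:
        b=g(t)
        try:
            a1=patchshift(ref,b,(262,306,245,312),0); a2=patchshift(ref,b,(322,366,245,312),0)
            out.append((a1[0],a2[0],a2[0]-a1[0]))
        except cv2.error as e: out.append((np.nan,)*3)
    return np.array(out)
tags=[f"s{i}" for i in range(14,n+1)]
o=run(tags); tw=l[14:,0]
m=(tw>40.4)&np.isfinite(o[:,2])
c=np.polyfit(tw[m],o[m,2],1); 
print("slope",c, "resid sd",(o[m,2]-np.polyval(c,tw[m])).std())
for t,w,r in zip(tags,tw,o): print(t,round(w,2),r.round(3),"res_mm",round((r[2]-np.polyval(c,w))/c[0],3))
E
python3 ecc.py
```

```text
slope [  2.27913448 -92.30073528] resid sd 0.03991547928921992
s14 44.22 [-4.326  4.207  8.533] res_mm 0.026
s15 43.88 [-3.899  3.761  7.659] res_mm -0.016
s16 43.53 [-3.506  3.448  6.954] res_mm 0.016
s17 43.19 [-3.104  3.003  6.106] res_mm -0.015
s18 42.85 [-2.694  2.66   5.354] res_mm -0.004
s19 42.51 [-2.308  2.296  4.604] res_mm 0.009
s20 42.17 [-1.889  1.847  3.736] res_mm -0.031
s21 41.83 [-1.484  1.565  3.049] res_mm 0.01
s22 41.48 [-1.114  1.076  2.19 ] res_mm -0.026
s23 41.14 [-0.72   0.752  1.472] res_mm 0.0
s24 40.8 [-0.348  0.388  0.736] res_mm 0.019
s25 40.46 [ 0.032 -0.026 -0.059] res_mm 0.012
s26 40.12 [ 0.361 -0.31  -0.671] res_mm 0.085
s27 39.95 [ 0.523 -0.437 -0.96 ] res_mm 0.129
s28 39.78 [ 0.626 -0.644 -1.269] res_mm 0.163
s29 39.65 [ 0.719 -0.7   -1.418] res_mm 0.226
s30 39.44 [ 0.903 -0.949 -1.852] res_mm 0.249
```

play_rows(
  moves=[
    [[0,0,0],0,0.081],
    [[0,0,0],0,0.081],
  ],
)

```text
clock: 21.25
position: [502.4, 44.6, 236.4]
ee_rot: [-0.304, 0.953, 0.001, 0.001]
contact_force: [-3.4, 4.2, 4.2]
gripper_width: 39.6
```

```bash
python3 st.py s31 0.081 4; python3 ecc.py | tail -2
```

```text
t21.45 tw39.22 w39.60 lag0.38 L302.36 R325.79 G23.42 slope0.72 z236.5 F[-3.7  4.3  4.2]
s30 39.44 [ 0.903 -0.949 -1.852] res_mm 0.249
s31 39.22 [ 1.096 -1.171 -2.268] res_mm 0.28
```

play_rows(
  moves=[
    [[-0.006,0.008,0],0,0.081],
    [[-0.02,0.027,0],0,0.081],
    [[-0.039,0.054,0],0,0.081],
    [[-0.059,0.081,0],0,0.081],
    [[-0.079,0.107,0],0,0.081],
    [[-0.099,0.134,0],0,0.081],
    [[-0.118,0.161,0],0,0.081],
    [[-0.138,0.188,0],0,0.081],
    [[-0.158,0.215,0],0,0.081],
    [[-0.177,0.242,0],0,0.081],
    [[-0.191,0.261,0],0,0.081],
    [[-0.197,0.269,0],0,0.081],
  ],
)

```text
clock: 22.95
position: [443.0, 125.7, 236.5]
ee_rot: [-0.304, 0.953, 0.001, 0.001]
contact_force: [0.9, -3.3, 0.8]
gripper_width: 39.5
```

```bash
python3 look.py k side,wrist && cp pics/k.pkl pics/s32.pkl && python3 - <<'E'
from gap import *
import sys
ref=g("s31"); b=g("s32")
a1=patchshift(ref,b,(262,308,245,312),0); a2=patchshift(ref,b,(320,366,245,312),0); print(a1,a2)
im=cv2.imread("pics/k_side.png"); cv2.imwrite("pics/k1.png",cv2.resize(im[120:270,250:410],None,fx=4,fy=4,interpolation=cv2.INTER_CUBIC))
E
```

```text
t 23.05 w [39.45 39.48] mean 39.465 pos [442.97 125.71 236.45] F [-1.91  1.27  1.9 ] T [-0.04  0.1   0.06]
(np.float32(0.034698486), np.float32(0.2024231), 0.9775280020764687) (np.float32(-0.31729126), np.float32(-1.2578735), 0.9682189002611987)
```

View pics/k1.png

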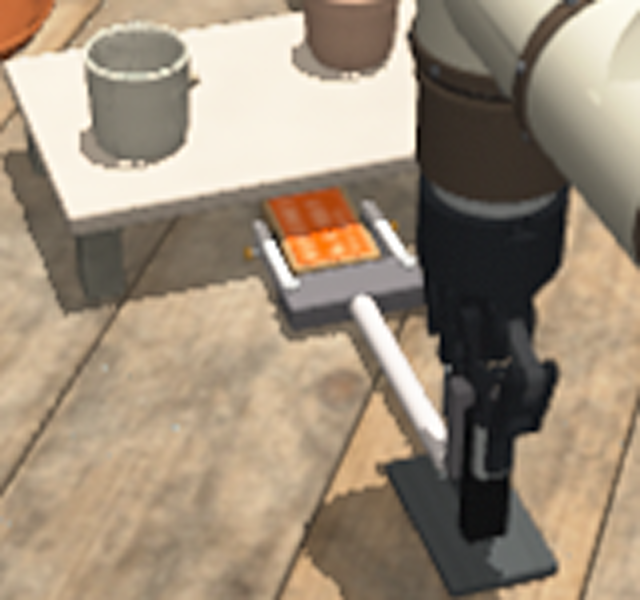

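play_rows(
  moves=[
    [[-0.006,0.008,0],0,0.081],
    [[-0.02,0.027,0],0,0.081],
    [[-0.039,0.054,0],0,0.081],
    [[-0.059,0.081,0],0,0.081],
    [[-0.079,0.107,0],0,0.081],
    [[-0.099,0.134,0],0,0.081],
    [[-0.118,0.161,0],0,0.081],
    [[-0.138,0.188,0],0,0.081],
    [[-0.158,0.215,0],0,0.081],
    [[-0.173,0.236,0],0,0.081],
    [[-0.179,0.244,0],0,0.081],
    [[-0.179,0.244,0],0,0.081],
  ],
)

```text
clock: 24.55
position: [388.9, 199.3, 236.5]
ee_rot: [-0.304, 0.953, 0.001, 0.001]
contact_force: [-2.0, 1.2, 2.9]
gripper_width: 39.6
```

```bash
python3 look.py l side,scene && python3 - <<'E'
import cv2
im=cv2.imread("pics/l_side.png"); cv2.imwrite("pics/l1.png",cv2.resize(im[130:290,250:410],None,fx=3.7,fy=3.7,interpolation=cv2.INTER_CUBIC))
E
```

```text
t 24.65 w [39.68 39.22] mean 39.452 pos [389.04 199.25 236.46] F [-2.54  2.42  3.02] T [-0.03  0.37  0.01]
```

View pics/l1.png

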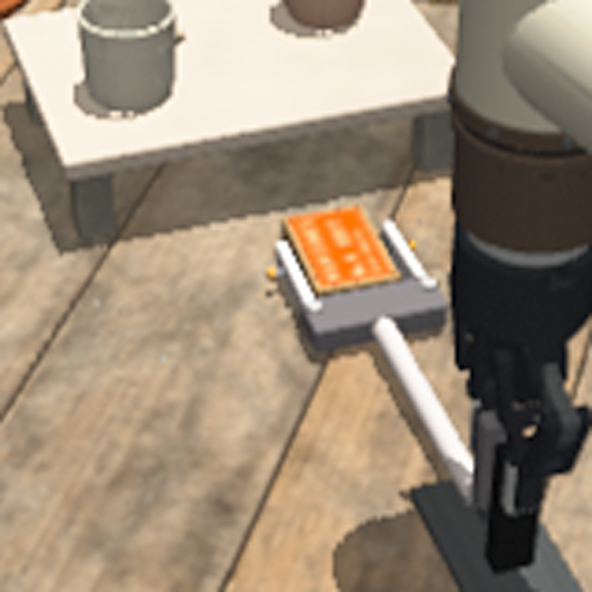

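```bash
python3 - <<'E'
from h import *
pts=[(285,213),(362,205),(402,278),(322,291)]
W=np.array([onz(C["side"],250+x/3.7-.4,130+y/3.7-.4,26) for x,y in pts])
s=R.from_euler("z",.938).apply(W-[610.4,-81.3,0]); print(s.round(1),s.mean(0).round(1))
E
```

```text
[[ -30.4    5.1   26. ]
 [ -38.6  -48.5   26. ]
 [-123.8  -44.7   26. ]
 [-119.8    9.9   26. ]] [-78.1 -19.5  26. ]
```

play_rows(
  moves=[
    [[0,0,0],0,0.04],
    [[0,0,0],0,-0.05],
    [[0,0,0],0,-0.15],
    [[0,0,0],0,-0.25],
    [[0,0,0],0,-0.35],
    [[0,0,0],0,-0.45],
    [[0,0,0],0,-0.6],
    [[0,0,0],0,-0.8],
    [[0,0,0],0,-1],
    [[0,0,0],0,-1],
    [[0,0,0],0,-1],
  ],
)

```text
clock: 26.02
position: [389.1, 199.3, 236.5]
ee_rot: [-0.304, 0.953, 0.001, 0.001]
contact_force: [0.2, -0.0, 0.1]
gripper_width: 85.1
```

```bash
python3 look.py n wrist,side
```

```text
t 26.125 w [85.71 85.55] mean 85.632 pos [389.06 199.23 236.48] F [-1.11  0.5  -0.36] T [ 0.04 -0.04  0.02]
```

View pics/n_wrist.png

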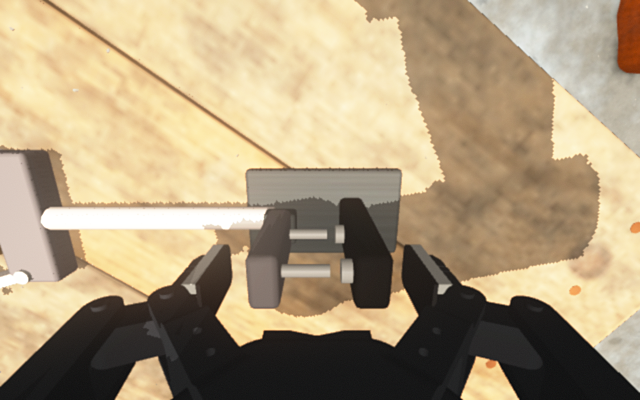

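View pics/n_side.png

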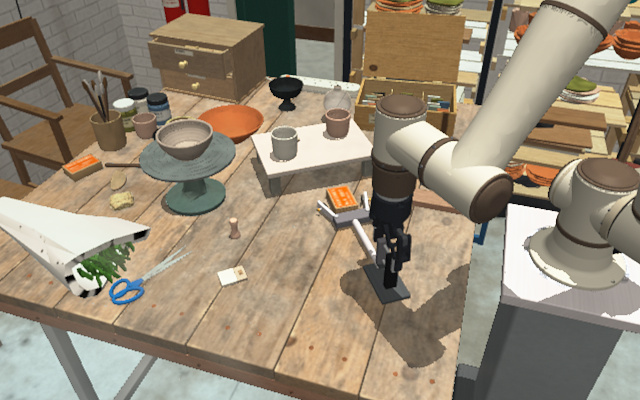

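The fingers stand clear of both posts: the posts span columns 248 to 391, with the pads at about 230 and 404. The trigger has sprung back and the packet lies in the splayed jaws in front of the shelf. I'll lift straight up.

play_rows(
  moves=[
    [[0,0,0.06],0,-1],
    [[0,0,0.15],0,-1],
    [[0,0,0.3],0,-1],
    [[0,0,0.45],0,-1],
    [[0,0,0.55],0,-1],
    [[0,0,0.58],0,-1],
    [[0,0,0.58],0,-1],
  ],
)

```text
clock: 27.0
position: [388.8, 199.1, 410.0]
ee_rot: [-0.304, 0.953, 0.002, 0.001]
contact_force: [0.3, -0.1, -0.9]
gripper_width: 85.1
```

```bash
python3 look.py o side,scene,side && python3 - <<'E'
import cv2
im=cv2.imread("pics/o_side.png"); cv2.imwrite("pics/o1.png",cv2.resize(im[130:320,220:430],None,fx=3,fy=3,interpolation=cv2.INTER_CUBIC))
E
```

```text
t 27.15 w [85.33 85.52 85.52] mean 85.459 pos [388.83 199.07 408.88] F [-0.27 -1.19 -0.48] T [0.01 0.07 0.01]
```

View pics/o1.png

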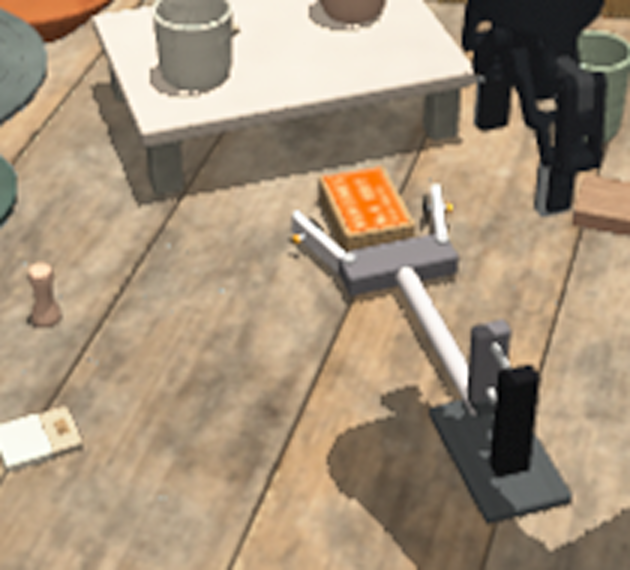

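View pics/o_scene.png

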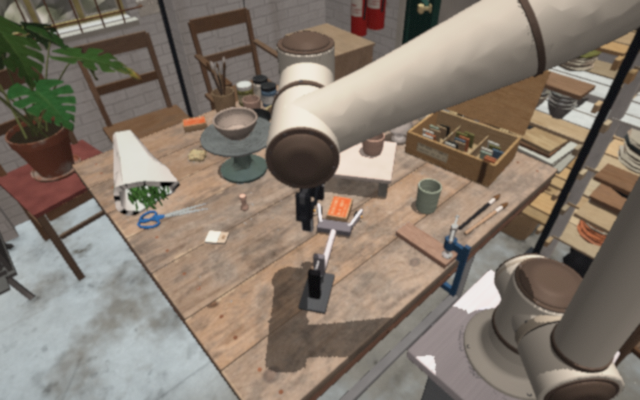

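The packet lies flat and free between the splayed jaws, well in front of the slab edge. The reacher is standing upright, the tumbler, stamp and tile are where they were, and the arm is clear. I'm handing in.

```bash
python3 - <<'E'
from h import *
pts=[(320,183),(383,168),(412,226),(351,247)]
W=np.array([onz(C["side"],220+x/3-.4,130+y/3-.4,26) for x,y in pts])
s=R.from_euler("z",.938).apply(W-[610.4,-81.3,0]); print(s.round(1).tolist(),s.mean(0).round(1))
from bench import arm
print(arm.job_done())
E
```

```text
[[-44.0, 10.6, 26.0], [-40.9, -47.2, 26.0], [-123.5, -41.3, 26.0], [-133.1, 14.7, 26.0]] [-85.4 -15.8  26. ]
the job is handed in; nothing more can be done
None
```

The packet is out from under the shelf and released, and the job was handed in at about 27 s of the 45 s allowed. No verdict is reported, so I can't confirm it passed.

**What I did:**
- I found the shelf, packet and reacher in the two fixed cameras.
- I pinched the reacher's two posts and slid its open jaws in round the packet.
- I squeezed the trigger in steps of about 0.3 mm or less, measuring the gap between the posts in the wrist pictures. Contact showed at about 22 mm of trigger travel.
- I drew the packet out about 190 mm, opened the fingers fully and lifted clear.

**Last checks:**
- **Packet:** it lies flat between the sprung-open jaws. Its centre measures 78 to 85 mm in front of the shelf edge in two pictures, and its nearest corner is about 40 mm clear.
- **Reacher:** it stands upright with the trigger sprung back.
- **Tumbler, stamp and tile:** by eye they look where they were. I did not measure them again.
- **Robot:** the arm is clear of everything, with the force reading near zero.

**Not confirmed:** I could not measure the jaw force directly. From how far the fingers lagged their target, I estimate 5 to 16 N per jaw. That rests on a rough gripper stiffness, and the lag readings behind it did not fully agree with each other. The packet did follow the jaws all the way out without slipping.

During the first part of the squeeze, before the jaws reached the packet, the wrist force briefly rose to about 17 N downward on the reacher. I relieved it by raising the tool slightly.

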